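# Slide a sample jar along the shaker rail into its catch

## Task

The wide sample jar stands loose on the orbital shaker's platform. Push it up against the long rail, then slide it along the rail, past the sprung roller, until it is fully home against the end stop with the roller closed behind it. It is too wide to grasp, so push it gently (never above 25 N), keep it upright, and leave the bottle and vials on the platform where they stand.

Things in the scene. Friction and masses are not known exactly. Their poses are not given: they have to be found in the camera images.
- shaker: Fixed orbital shaker, white housing, grey mat on top. Origin at bench level under the middle of the platform; x to the far edge, y to the left. Platform 270 (x) x 460 (y) mm, surface 78 mm above the origin. A stop carriage is clamped to the right part of the rail; its rigid stop face, looking to +y, lies anywhere from y = -170 to -110 mm: NOT reported, must be seen or felt.
- lane (a point): Fixed point of the shaker on the line the jar's centre follows along the rail (axes as the shaker's): shaker x = 24, y = 0, 106 mm above its origin. The aluminium rail runs along y from -220 to +220 mm; its flat face with a white slick strip (friction 0.2) looks to -x, lies 46 mm on the +x side of this point and reaches up to 34 mm above the platform.
- jar_center (a point): Centre of the round white jar with black lid: closed cylinder, 92 mm diameter, 56 mm high, 0.42 to 0.78 kg, friction about 0.6; the point is on its axis, 28 mm above the platform. It starts on the left part of the platform, clear of the rail. Against the rail its centre has shaker x = 24 mm. Home, its centre is 46 mm on the +y side of the stop face.
- catch (a joint): Sprung roller (16 mm), 79 mm on the +y side of the stop face; slide in m, 0 at rest, up to 0.020 pushed aside toward the robot (2.5 to 6 N). 0.016 as the jar's widest part passes, then falling to 0.005 with the jar home. Passing takes 4 to 14 N; at the stop the push rises steeply. Its L-shaped carrier, 40 mm high, is 72 mm or more on the -x side of the lane and ends 98 mm ahead of the stop face.
- small_bottle: White-capped bottle, 52 mm diameter, 118 mm high, standing near the front right corner of the platform; origin at the centre of its underside. Leave it.
- vial_a: Sample vial, 25 mm diameter, 61 mm high, standing behind the left half of the rail; origin at its underside. Leave it.
- vial_b: Sample vial, 27 mm diameter, 61 mm high, standing behind the right half of the rail; origin at its underside. Leave it.
There are look-alikes about, which are no part of the job. What is shaped like the part that bears jar_center but yellow is not meant.

How it is judged:
By the outcome, as a careful person would: the job done as asked, in the order asked, and still so for the second after the job is handed in, with the robot touching nothing.
It also fails if it takes over 64 s, if anything falls off the work surface, if the arm or the gripper's body presses on something with over 40 N, if the wrist force passes 120 N, or if a joint passes its speed limit or range.

## Robot

A 6-joint arm with a two-finger parallel gripper is mounted at the origin on a cart in front of the work surface, level with it; the furniture and walls round the work are solid. World frame = base frame: x ahead of the robot, y to its left, z up, the work surface at z = 0. Lengths are in m, angles in rad, forces in N, time in s.
With the tool pointing down it reaches from about 0.35 to 0.975 m from the base axis. Payload 4.9 kg.
Tool frame: the origin (TCP) lies at the very end of the fingers, on their centre line; the grasp point (between the pads) lies 19 mm behind it; z points along the fingers, y is the line along which they close (so a half turn about z gives the same grasp; the last joint's range is limited). The gripper opens to 85 mm and grips with 20 to 120 N. Pads are 22 mm wide; open, the fingers measure 114 mm over their backs; the gripper's body (76 mm by 85 mm) begins 54 mm behind the grasp point. The pads swing forward as they close: fully open they stand 13 mm farther back than shut.
Start: joints at [1.228, 0.053, 1.613, -0, 1.476, -0.119], TCP at [0.139, 0.609, 0.208] pointing down, gripper open.
Joint ranges: [-3.01, 3.01], [-1.01, 2.22], [0.06, 2.58], [-1.02, 4.17], [0.09, 2.62], [-3.14, 3.14]. Speed limits (rad/s): [2.57, 2.57, 3.14, 3.14, 3.14, 3.14].

## Interface

Orientations are given as a 3x3 rotation matrix whose columns are the frame's x, y, z axes.
In Python, from bench import manip, open_jaws, clamp, solver, sense, viewer, spotter gives the robot as it stands. Calls block until the motion is done:
- manip.goto(position, orientation): joint-space move of the TCP to a pose.
- manip.move_l(position, v=0.15, frame=None): straight line of the TCP; frame=None keeps the orientation; v is the mean speed in m/s.
- manip.move_j(angles): joint-space move.
- open_jaws() and clamp(): open the fingers fully, or close them until they stop; the grip force is fixed at half the most.
- manip.wait(seconds).
- solver.inverse_kinematics(position, orientation): joint angles nearest the present ones, or None.
- sense(): the state.
- viewer.get_image(name): name is "scene" or "top"; returns a dict with "color" (480x640x3 uint8, red, green, blue), "fx", "fy", "cx", "cy" (pixels), "R" (3x3) and "t" (3): a world point X has camera coordinates R X + t. Camera axes: x right, y down, z forward; pixel columns grow to the right and rows downward; lengths in m; the calibration is good to about 2 mm. A picture is of the moment at which its call begins. There is no depth.
A pose or a line that the arm cannot do raises manip.PlanningError and nothing moves.
- manip.close_job(): hands the job in; it is judged then, once.
Trained networks look in the newest picture that a camera, given by its name, has taken for a name from the list of things; names that differ only in an ending like _2 or _b are one class to them, and where a whole thing is asked for, a point or a joint stands for the part that bears it (a point fixed in the world has none). Each returns a list of dicts, best first, with "p" (0 to 1); they miss things now and then, are a little off and sometimes report something else, mostly with a low value. They report only what shows in the picture. A call takes as long as a camera call. They do not tell look-alikes from the thing itself.
- spotter.look_for(query, camera): "rect" ([left, top, right, bottom] in pixels, round what is visible of it).
- spotter.outline_of(query, camera): "mask" (480x640 bool, what is visible of it) and "rect" ([left, top, right, bottom] in pixels, round what is visible of it).
The state is a dict: "t": time; "joints": joint angles; "joint_vel": joint speeds; "tau": joint torques, N m; "ee_pos": TCP position; "eef_rot": TCP orientation; "force": force on the tool from outside, world axes, zero at the start; "wrist_torque": the same for the moment, N m; "opening": finger opening in m; "grasp_force": force on a finger pad.
Only numpy, scipy, OpenCV 4.12 (cv2) and the standard library are available. Lean on these libraries where they do the work, as an engineer would, in place of code of your own. Each camera call takes 0.05 s, during which the arm holds its last target. There are 200 camera calls.

## Working session

There is one attempt and no reset: what is moved stays moved. The work goes in short steps, each a Python script; the robot and the scene stay as the last script left them, time stands still between calls to the robot, and variables do not carry over. Pictures are saved under pics/ and viewed, at most 10 in all, crops included, and the job is handed in when it is done.

```bash
mkdir -p pics; ls
cat > h.py <<'E'
import numpy as np, cv2
from bench import manip, open_jaws, clamp, solver, sense, viewer, spotter
def snap(cam,name):
    im=viewer.get_image(cam); cv2.imwrite(f'pics/{name}.png',im['color'][:,:,::-1]); return im
def ray(im,u,v,z):
    R=np.array(im['R']);t=np.array(im['t']);c=-R.T@t
    d=R.T@np.array([(u-im['cx'])/im['fx'],(v-im['cy'])/im['fy'],1]); return c+d*(z-c[2])/d[2]
def proj(im,X):
    p=np.array(im['R'])@np.array(X)+np.array(im['t']); return im['fx']*p[0]/p[2]+im['cx'],im['fy']*p[1]/p[2]+im['cy']
E
python3 - <<'E'
from h import *
s=sense();print({k:np.round(v,3).tolist() for k,v in s.items()})
for c in ['scene','top']:
    im=snap(c,c+'0'); R=np.array(im['R']);print(c,(-R.T@im['t']).round(3),im['fx'],R.round(3).tolist())
    for q in ['shaker','jar_center','catch','small_bottle','vial_a']:
        print(q,[(np.round(d['rect']).tolist(),round(d['p'],2)) for d in spotter.look_for(q,c)])
E
```

```text
pics
{'t': 0.0, 'joints': [1.228, 0.053, 1.614, -0.0, 1.476, -0.119], 'joint_vel': [0.003, 0.001, 0.001, 0.002, -0.001, 0.001], 'tau': [-0.003, -39.368, -37.017, -0.0, 0.007, 0.0], 'ee_pos': [0.138, 0.609, 0.207], 'eef_rot': [[-0.975, 0.222, -0.001], [0.222, 0.975, -0.002], [0.0, -0.002, -1.0]], 'force': [0.077, -0.71, -0.252], 'wrist_torque': [0.012, 0.034, -0.043], 'grasp_force': 0.0, 'opening': 0.085}
scene [ 0.146 -0.29   0.73 ] 460.0881122754409 [[0.841, -0.541, -0.007], [-0.415, -0.636, -0.651], [0.348, 0.55, -0.759]]
shaker [([228.0, 146.0, 459.0, 368.0], 0.55)]
jar_center [([190.0, 243.0, 242.0, 296.0], 0.89), ([168.0, 206.0, 218.0, 255.0], 0.75), ([290.0, 182.0, 338.0, 233.0], 0.59)]
catch [([348.0, 255.0, 369.0, 269.0], 0.75)]
small_bottle [([336.0, 275.0, 373.0, 341.0], 0.79)]
vial_a [([365.0, 166.0, 378.0, 197.0], 0.79), ([422.0, 225.0, 445.0, 254.0], 0.55)]
top [0.316 0.195 1.156] 570.7069821909384 [[0.029, -0.999, 0.039], [-0.993, -0.033, -0.115], [0.116, -0.035, -0.993]]
shaker [([190.0, 142.0, 430.0, 290.0], 0.71)]
jar_center [([237.0, 308.0, 284.0, 358.0], 0.72), ([250.0, 194.0, 298.0, 248.0], 0.65), ([173.0, 303.0, 222.0, 352.0], 0.64)]
catch [([355.0, 216.0, 362.0, 237.0], 0.58)]
small_bottle [([389.0, 254.0, 420.0, 279.0], 0.63)]
vial_a [([275.0, 144.0, 287.0, 163.0], 0.61), ([370.0, 147.0, 387.0, 167.0], 0.47)]
```

View pics/scene0.png

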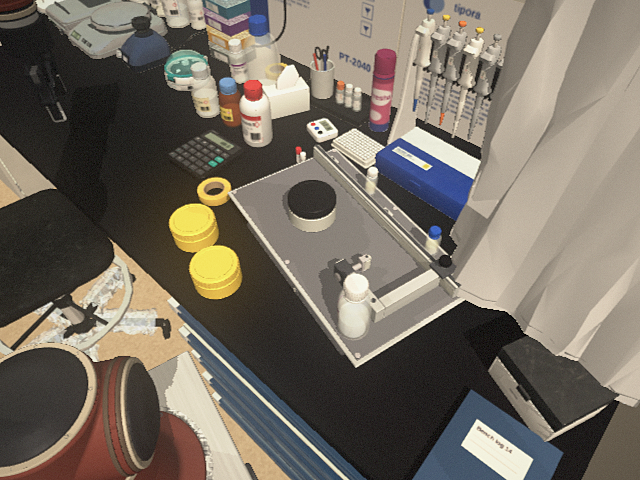

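View pics/top0.png

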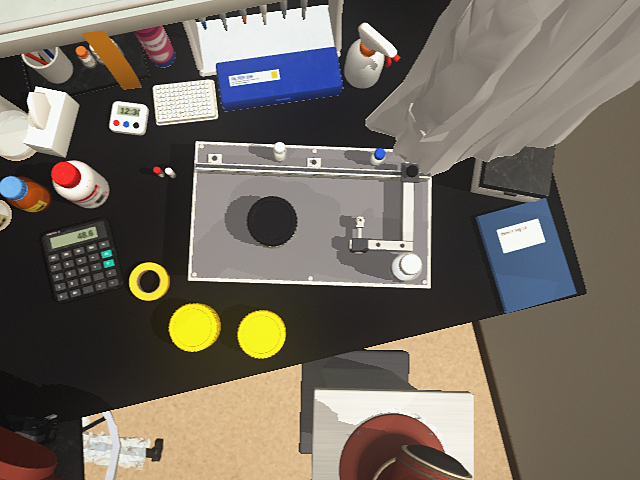

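Run:
```python
import cv2
a=cv2.imread('pics/top0.png')[130:300,180:440]
cv2.imwrite('pics/topcrop.png',cv2.resize(a,(780,510),interpolation=cv2.INTER_CUBIC))
```

```text
(no output)
```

View pics/topcrop.png

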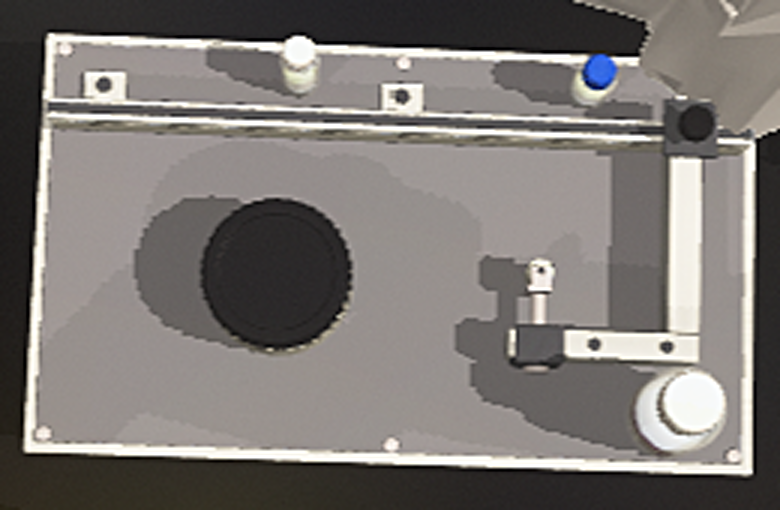

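The top view shows three jar-like things: the white jar with black lid at (272,221), and two yellow jars at (195,327) and (261,333). I choose the black-lidded one on the platform, and the close crop confirms it. The roller is at about (360,221), the stop arm runs along column ~408, the bottle is at (406,267), and the vials stand behind the rail at (280,152) and (379,157).

```bash
cat > fit.py <<'E'
from h import *
from scipy.optimize import least_squares
T=viewer.get_image('top');S=viewer.get_image('scene')
T_c={(135,230):(196,141.3),(-135,230):(188.3,280.7),(-135,-230):(430.7,287.3)}
S_c={(135,230):(315,150),(-135,230):(231,192),(-135,-230):(357,362),(135,-230):(458,295)}
def w(p,x,y,z):
    c,s=np.cos(p[2]),np.sin(p[2]); return [p[0]+c*x-s*y,p[1]+s*x+c*y,z]
def r(p):
    o=[]
    for im,C in((T,T_c),(S,S_c)):
        for k,v in C.items(): o+=list(np.array(proj(im,w(p,k[0]/1e3,k[1]/1e3,.078)))-v)
    return np.array(o)
f=least_squares(r,[.5,.2,0],loss='soft_l1');p=f.x
print('pose',p.round(4));print(r(p).round(1).reshape(-1,2).tolist())
def loc(X): 
    c,s=np.cos(p[2]),np.sin(p[2]);d=np.array(X[:2])-p[:2];return (np.array([c*d[0]+s*d[1],-s*d[0]+c*d[1]])*1e3).round(1)
for im,n in((T,'top'),(S,'scene')):
    viewer.get_image(n)
    for q in['jar_center','catch','small_bottle','vial_a','shaker']:
        for d in spotter.outline_of(q,n):
            l,t,rr,b=d['rect'];print(n,q,np.round([l,t,rr,b]).tolist(),round(d['p'],2),'ctr@z.134',loc(ray(im,(l+rr)/2,(t+b)/2,.134)))
g=T['color'].max(2)
m=np.zeros(g.shape,np.uint8);m[185:255,235:305]=(g[185:255,235:305]<62)
n,l,st,c=cv2.connectedComponentsWithStats(m);i=1+st[1:,4].argmax();print('lid',st[i],c[i],ray(T,*c[i],.134).round(4),loc(ray(T,*c[i],.134)))
for nm,u,v,z in[('roller',540/3+180,270/3+130,.105),('armL',668/3+180,240/3+130,.112),('armR',702/3+180,240/3+130,.112),('carrierL',508/3+180,350/3+130,.118),('carrTop',540/3+180,326/3+130,.118),('railface',300/3+180,127/3+130,.112),('bottle',693/3+180,402/3+130,.196)]:
    print(nm,loc(ray(T,u,v,z)))
E
python3 fit.py
python3 - <<'E'
import cv2
a=cv2.imread('pics/scene0.png')[230:350,310:480]
cv2.imwrite('pics/sc.png',cv2.resize(a,(765,540),interpolation=cv2.INTER_CUBIC))
E
```

```text
pose [0.4889 0.1736 0.0019]
[[-0.7, -0.6], [-0.5, 0.5], [1.2, 0.8], [19.7, -3.5], [-4.9, -0.5], [-0.3, 4.7], [26.5, -8.7]]
top jar_center [244.0, 195.0, 298.0, 251.0] 0.9 ctr@z.134 [-27.6  75.6]
top jar_center [168.0, 303.0, 222.0, 350.0] 0.83 ctr@z.134 [-216.3  201.6]
top jar_center [237.0, 308.0, 286.0, 359.0] 0.82 ctr@z.134 [-225.3   84.7]
top catch [355.0, 217.0, 365.0, 239.0] 0.62 ctr@z.134 [-31.7 -85.3]
top small_bottle [391.0, 253.0, 420.0, 281.0] 0.62 ctr@z.134 [-100.3 -169.4]
top vial_a [369.0, 150.0, 385.0, 166.0] 0.7 ctr@z.134 [  99.2 -113.8]
top vial_a [275.0, 143.0, 286.0, 163.0] 0.55 ctr@z.134 [101.4  63.8]
top shaker [188.0, 139.0, 433.0, 291.0] 0.95 ctr@z.134 [-11.1   5.6]
scene jar_center [167.0, 202.0, 217.0, 255.0] 0.86 ctr@z.134 [-243.1  117.5]
scene jar_center [290.0, 181.0, 339.0, 230.0] 0.75 ctr@z.134 [-33.3  47.5]
scene jar_center [191.0, 244.0, 241.0, 299.0] 0.63 ctr@z.134 [-247.7    7.6]
scene catch [348.0, 253.0, 370.0, 273.0] 0.52 ctr@z.134 [ -43.7 -104.5]
scene small_bottle [333.0, 273.0, 373.0, 340.0] 0.94 ctr@z.134 [-101.  -167.7]
scene small_bottle [363.0, 167.0, 378.0, 195.0] 0.27 ctr@z.134 [91.6 44.7]
scene vial_a [424.0, 227.0, 444.0, 255.0] 0.61 ctr@z.134 [  90.8 -135.8]
scene vial_a [363.0, 168.0, 378.0, 196.0] 0.57 ctr@z.134 [90.2 42.7]
scene shaker [228.0, 142.0, 460.0, 367.0] 0.95 ctr@z.134 [-53.5 -76.6]
lid [ 247  196   50   51 1957] [271.52171691 220.77925396] [0.4647 0.2488 0.134 ] [-24.   75.2]
roller [-13.  -87.8]
armL [   7.4 -166.5]
armR [   8.1 -187.8]
carrierL [-65.  -67.8]
carrTop [-49.6 -87.1]
railface [70.8 64. ]
bottle [ -99.4 -166.5]
```

View pics/sc.png

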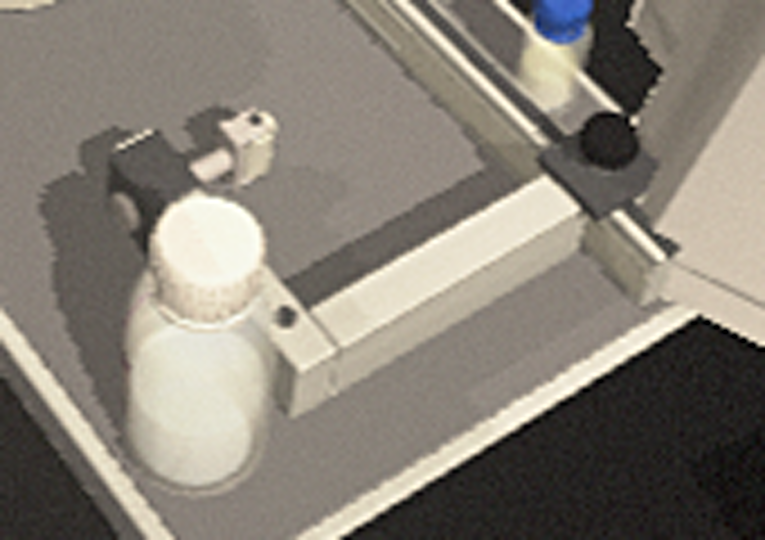

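Both views are consistent: the shaker is at (0.489, 0.174) with yaw ≈ 0. The jar is at shaker (-24, 75). The roller at y ≈ -88 and the arm edge at -166.5 both give a stop face at y ≈ -167, so home is y ≈ -121. I'll start with the push to the rail.

```bash
cat >> h.py <<'E'
P=np.array([.4889,.1736]);YAW=.0019
def W(x,y,z=.091):
    c,s=np.cos(YAW),np.sin(YAW);x/=1e3;y/=1e3;return np.array([P[0]+c*x-s*y,P[1]+s*x+c*y,z])
def rot(a): # tool x points along angle a, tool z down
    c,s=np.cos(a),np.sin(a);return np.array([[c,s,0],[s,-c,0],[0,0,-1.]])
def push(a,b,step,v,fmax,f0,log=1):
    """a->b shaker mm; stop when reaction against motion > fmax"""
    a=np.array(a,float);b=np.array(b,float);L=np.linalg.norm(b-a);u=(b-a)/L;n=int(np.ceil(L/step));out=[]
    for i in range(1,n+1):
        q=a+u*min(L,i*step);manip.move_l(W(*q),v=v);s=sense();d=np.array(s['force'])-f0
        f=-(d[:2]@u);out.append((q.round(1).tolist(),round(f,1),round(np.linalg.norm(d),1)))
        if f>fmax: break
    if log: print(*[o for o in out],sep='\n')
    print('t',s['t'],'tcp',s['ee_pos']);return q,f
E
python3 - <<'E'
from h import *
clamp()
for a in(np.pi,0):
    print(a,solver.inverse_kinematics(W(-108,75,.19),rot(a)))
manip.goto(W(-108,75,.19),rot(np.pi)); print(sense()['t'])
manip.move_l(W(-108,75),v=.15)
s=sense();f0=np.array(s['force']);print(s['t'],f0,s['ee_pos'],s['opening'])
np.save('f0.npy',f0)
push((-108,75),(-78,75),6,.06,6,f0)
print([ (np.round(solver.inverse_kinematics(W(24,150),rot(a)),2)).tolist() for a in(-1.4,1.74)])
E
```

```text
3.141592653589793 [ 4.14091176e-01 -3.64047863e-01  2.01454637e+00 -4.44089210e-16
  1.49109414e+00 -1.15670515e+00]
0 [ 4.14091176e-01 -3.64047863e-01  2.01454637e+00 -4.44089210e-16
  1.49109414e+00  1.98488750e+00]
3.6667
4.475 [0.44867817 0.86191848 0.5821708 ] [0.38135386 0.24884226 0.09188439] -5.8547256330261474e-05
([-102.0, 75.0], np.float64(0.6), np.float64(1.6))
([-96.0, 75.0], np.float64(0.6), np.float64(1.1))
([-90.0, 75.0], np.float64(0.7), np.float64(1.1))
([-84.0, 75.0], np.float64(0.5), np.float64(0.7))
([-78.0, 75.0], np.float64(-0.3), np.float64(1.3))
t 5.725 tcp [0.41105919 0.24842382 0.09093581]
[[0.44, 0.11, 1.76, -0.0, 1.28, -2.87], [0.44, 0.11, 1.76, -0.0, 1.28, 0.27]]
```

```bash
python3 - <<'E'
from h import *
f0=np.load('f0.npy')
q,f=push((-78,75),(-42,75),4,.03,9,f0)
push(q,(-20,75),1,.015,9,f0)
im=snap('top','top1')
E
python3 - <<'E'
import cv2
a=cv2.imread('pics/top1.png')[130:300,180:440]
cv2.imwrite('pics/top1c.png',cv2.resize(a,(780,510),interpolation=cv2.INTER_CUBIC))
E
```

```text
([-74.0, 75.0], np.float64(1.3), np.float64(1.4))
([-70.0, 75.0], np.float64(1.7), np.float64(2.6))
([-66.0, 75.0], np.float64(0.6), np.float64(1.4))
([-62.0, 75.0], np.float64(1.7), np.float64(2.7))
([-58.0, 75.0], np.float64(1.6), np.float64(2.1))
([-54.0, 75.0], np.float64(1.6), np.float64(1.8))
([-50.0, 75.0], np.float64(0.9), np.float64(2.1))
([-46.0, 75.0], np.float64(1.4), np.float64(1.5))
([-42.0, 75.0], np.float64(2.2), np.float64(2.4))
t 8.275 tcp [0.44707864 0.24852567 0.09100882]
([-41.0, 75.0], np.float64(3.0), np.float64(3.5))
([-40.0, 75.0], np.float64(4.3), np.float64(4.5))
([-39.0, 75.0], np.float64(2.8), np.float64(3.0))
([-38.0, 75.0], np.float64(2.8), np.float64(3.0))
([-37.0, 75.0], np.float64(3.5), np.float64(4.0))
([-36.0, 75.0], np.float64(2.2), np.float64(2.4))
([-35.0, 75.0], np.float64(2.5), np.float64(2.6))
([-34.0, 75.0], np.float64(2.7), np.float64(2.7))
([-33.0, 75.0], np.float64(3.9), np.float64(4.0))
([-32.0, 75.0], np.float64(8.9), np.float64(9.7))
([-31.0, 75.0], np.float64(12.1), np.float64(13.9))
t 11.025 tcp [0.45553288 0.24852507 0.09097032]
```

View pics/top1c.png

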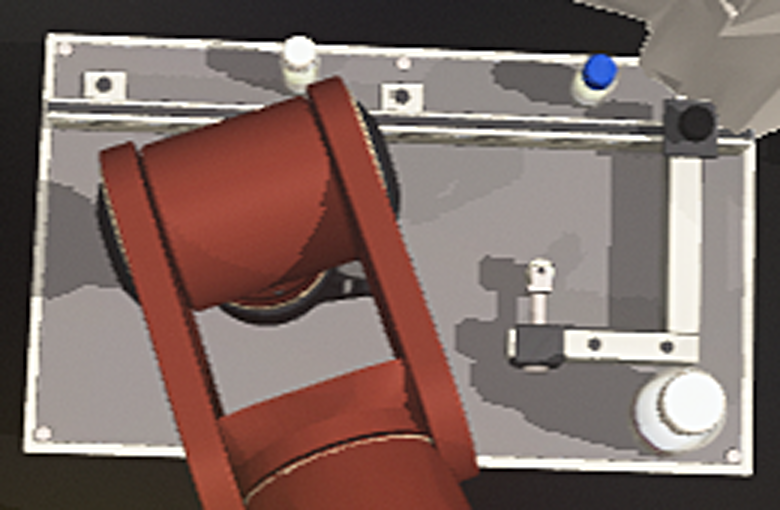

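The arm hides the jar in this view, with the roller at about (360,220) unmoved. The push force rose exactly where rail contact was expected. Next I go round to the jar's +y side and slide it along the rail.

Run:
```python
from h import *
f0=np.load('f0.npy')
manip.move_l(W(-60,75),v=.1); manip.move_l(W(-60,75,.18),v=.2)
R=rot(np.pi/2+.14)
manip.goto(W(16,158,.18),R)
manip.move_l(W(16,158),v=.15)
s=sense();f0=np.array(s['force']);np.save('f0.npy',f0);print(s['t'],f0,s['ee_pos'],np.array(s['joints']).round(2))
for c in('scene','top'):
    im=viewer.get_image(c)
    for z in(.134,):
        print(c,'expected lid centre px',np.round(proj(im,W(24,75,z))),[(np.round(d['rect']).tolist(),round(d['p'],2)) for d in spotter.look_for('jar_center',c)])
cv2.imwrite('pics/scene2.png',cv2.resize(viewer.get_image('scene')['color'][130:380,210:490,::-1],(672,600)))
```

```text
14.2083 [ 0.29595989 -0.26219624  0.45719573] [0.50524009 0.33188718 0.09200624] [ 0.46  0.1   1.76 -0.    1.28  0.32]
scene expected lid centre px [332. 185.] [([191.0, 243.0, 243.0, 298.0], 0.91), ([310.0, 168.0, 357.0, 225.0], 0.76), ([170.0, 207.0, 218.0, 255.0], 0.69)]
top expected lid centre px [273. 195.] [([170.0, 303.0, 220.0, 350.0], 0.93), ([248.0, 172.0, 300.0, 220.0], 0.68)]
```

View pics/scene2.png

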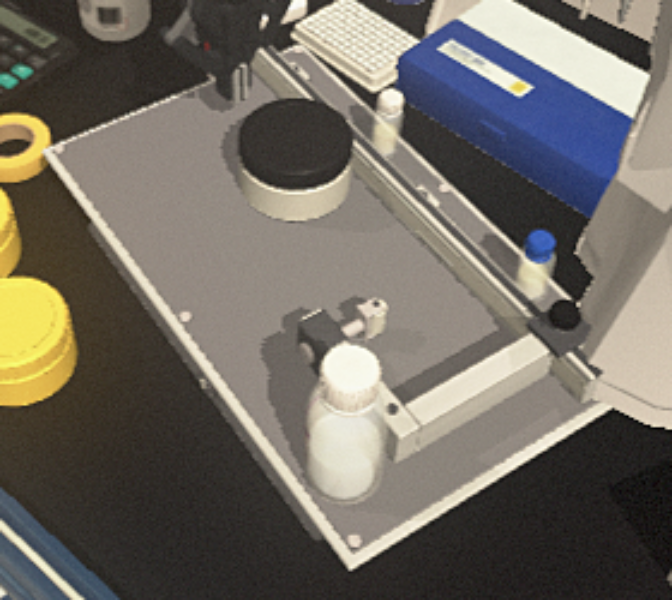

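The jar now sits upright against the rail at crop (295,155), with its lid near scene pixel (333,187) as predicted. The fingers are behind it and the bottle and vials are untouched. Now I slide it towards the roller.

Run:
```python
from h import *
f0=np.load('f0.npy')
manip.move_l(W(16,136),v=.06)
push((16,136),(16,10),6,.035,14,f0)
viewer.get_image('scene');print([(np.round(d['rect']).tolist(),round(d['p'],2)) for d in spotter.look_for('jar_center','scene')])
```

```text
([16.0, 130.0], np.float64(0.5), np.float64(0.7))
([16.0, 124.0], np.float64(2.2), np.float64(2.6))
([16.0, 118.0], np.float64(1.4), np.float64(1.7))
([16.0, 112.0], np.float64(2.4), np.float64(2.7))
([16.0, 106.0], np.float64(2.1), np.float64(2.2))
([16.0, 100.0], np.float64(1.4), np.float64(2.0))
([16.0, 94.0], np.float64(1.8), np.float64(2.5))
([16.0, 88.0], np.float64(0.7), np.float64(1.1))
([16.0, 82.0], np.float64(0.4), np.float64(1.2))
([16.0, 76.0], np.float64(0.1), np.float64(1.2))
([16.0, 70.0], np.float64(1.6), np.float64(2.4))
([16.0, 64.0], np.float64(0.4), np.float64(1.5))
([16.0, 58.0], np.float64(0.9), np.float64(1.7))
([16.0, 52.0], np.float64(1.2), np.float64(1.2))
([16.0, 46.0], np.float64(0.6), np.float64(0.9))
([16.0, 40.0], np.float64(-0.0), np.float64(0.4))
([16.0, 34.0], np.float64(1.2), np.float64(1.7))
([16.0, 28.0], np.float64(1.4), np.float64(1.8))
([16.0, 22.0], np.float64(0.9), np.float64(1.6))
([16.0, 16.0], np.float64(1.6), np.float64(1.8))
([16.0, 10.0], np.float64(0.9), np.float64(1.5))
t 21.8 tcp [0.50489626 0.18311365 0.09097129]
[([168.0, 204.0, 217.0, 254.0], 0.69), ([190.0, 243.0, 242.0, 298.0], 0.67), ([344.0, 207.0, 398.0, 264.0], 0.62)]
```

Run:
```python
from h import *
f0=np.load('f0.npy')
q,f=push((16,10),(16,-54),2,.02,19,f0)
if f<=19: push(q,(16,-75),.7,.012,11,f0)
```

```text
([16.0, 8.0], np.float64(3.7), np.float64(4.0))
([16.0, 6.0], np.float64(5.7), np.float64(5.8))
([16.0, 4.0], np.float64(7.5), np.float64(8.0))
([16.0, 2.0], np.float64(8.1), np.float64(8.4))
([16.0, 0.0], np.float64(7.8), np.float64(8.9))
([16.0, -2.0], np.float64(6.7), np.float64(7.6))
([16.0, -4.0], np.float64(7.9), np.float64(9.2))
([16.0, -6.0], np.float64(8.7), np.float64(9.5))
([16.0, -8.0], np.float64(8.5), np.float64(9.9))
([16.0, -10.0], np.float64(8.6), np.float64(10.0))
([16.0, -12.0], np.float64(8.6), np.float64(10.0))
([16.0, -14.0], np.float64(8.7), np.float64(10.1))
([16.0, -16.0], np.float64(9.2), np.float64(11.0))
([16.0, -18.0], np.float64(8.9), np.float64(10.7))
([16.0, -20.0], np.float64(8.3), np.float64(10.8))
([16.0, -22.0], np.float64(8.1), np.float64(10.3))
([16.0, -24.0], np.float64(7.3), np.float64(9.7))
([16.0, -26.0], np.float64(8.4), np.float64(10.7))
([16.0, -28.0], np.float64(8.2), np.float64(10.8))
([16.0, -30.0], np.float64(7.9), np.float64(11.1))
([16.0, -32.0], np.float64(7.2), np.float64(9.9))
([16.0, -34.0], np.float64(7.2), np.float64(9.6))
([16
[... 742 characters left out ...]
([16.0, -57.5], np.float64(2.4), np.float64(3.3))
([16.0, -58.2], np.float64(2.6), np.float64(3.6))
([16.0, -58.9], np.float64(2.1), np.float64(2.6))
([16.0, -59.6], np.float64(1.7), np.float64(3.4))
([16.0, -60.3], np.float64(1.9), np.float64(2.6))
([16.0, -61.0], np.float64(2.0), np.float64(3.2))
([16.0, -61.7], np.float64(1.6), np.float64(2.3))
([16.0, -62.4], np.float64(1.8), np.float64(2.3))
([16.0, -63.1], np.float64(2.4), np.float64(3.0))
([16.0, -63.8], np.float64(5.0), np.float64(5.8))
([16.0, -64.5], np.float64(7.8), np.float64(8.0))
([16.0, -65.2], np.float64(10.2), np.float64(10.6))
([16.0, -65.9], np.float64(11.6), np.float64(11.7))
t 34.15 tcp [0.50501356 0.11062768 0.09118702]
```

The force rose steeply at y ≈ -64, which is the expected home position. I'll back off and check.

Run:
```python
from h import *
manip.move_l(W(16,-30),v=.1); manip.move_l(W(16,-20,.2),v=.2); manip.goto(W(-90,170,.28),rot(np.pi/2+.14))
T=viewer.get_image('top');S=viewer.get_image('scene')
print(sense()['t'],'lid exp',np.round(proj(T,W(24,-121,.134)),1),np.round(proj(S,W(24,-121,.134)),1))
g=T['color'].max(2);m=np.zeros(g.shape,np.uint8);m[165:232,345:398]=g[165:232,345:398]<62
n,l,st,c=cv2.connectedComponentsWithStats(m);i=1+st[1:,4].argmax();X=ray(T,*c[i],.134);print('lid',st[i],c[i],(X[:2]-P)*1e3)
a=cv2.resize(T['color'][130:300,310:440,::-1],(390,510),interpolation=2);b=cv2.resize(S['color'][160:370,300:470,::-1],(400,510),interpolation=2)
cv2.imwrite('pics/final.png',np.hstack([a,b]))
```

```text
36.3833 lid exp [380.2 198.2] [397.6 252. ]
lid [ 354  174   44   50 1781] [377.30713083 198.92363841] [  22.74243337 -115.6946484 ]
```

View pics/final.png

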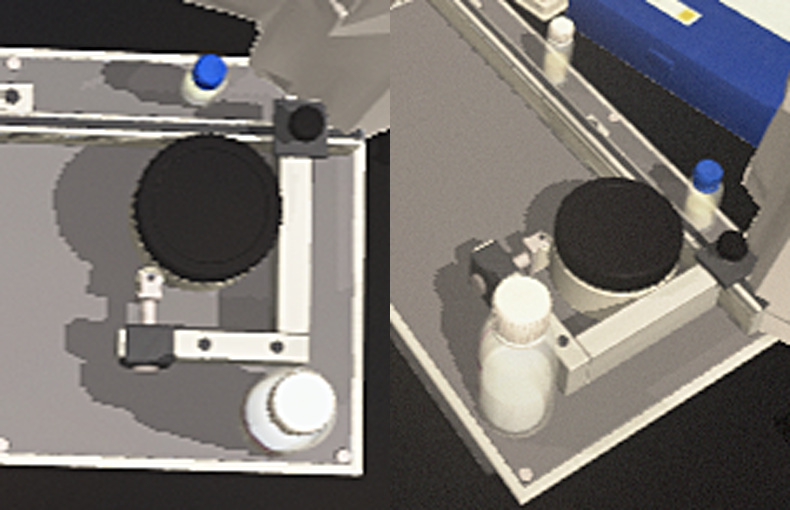

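The jar is upright against the rail and stop, with its lid centred at about (379,199) in the top view where (380,198) was expected. The roller has closed behind it at about (360,222), roughly 4 mm off its rest position. The bottle and vials are where they were and the arm is clear, so I'm handing in.

```bash
python3 -c "
from h import *
print(manip.close_job())"
```

```text
the job is handed in; nothing more can be done
None
```

The job is handed in after about 36 s of robot time: the jar is upright and home against the end stop with the roller closed behind it, the highest wrist force read between push steps was 14 N, and the bottle and vials were not moved.

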